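Brush the broken sample boat off the autosampler bed

TASK

A ceramic sample boat has broken on the autosampler's bed: take the bench brush from its rest pad, sweep all three sharp pieces out from under the beam and over the bed's front edge into the catch trough, then stand the brush back upright on its pad, on its bristles, and let go. Do not touch the pieces with the gripper, and leave the two vials on the bed and everything else on the bench where they stand.

Things in the scene. Friction and masses are not known exactly. Their poses are not given: they have to be found in the camera images.
- sampler: Fixed autosampler deck, white housing, bare dark steel bed. Origin on the bench straight below its beam's centre line; x points from the open front to the rear, z up. In its frame (mm): bed top z 35, x -58 (open front edge) to 105 (rear lip 12 high), y -160 to 160 between side lips 10 high. Posts 30 x 24 at x 0, y -172 and 172.
- beam (a point): Middle of the beam's underside, at (0, 0, 285) mm in the sampler frame, same axes. The beam is 20 thick in x, 36 high and spans the whole bed along y. A parked sampling carriage hangs behind it at y 95 to 145, x 10 to 60, its needle tip at z 200.
- trough (a point): Centre of the catch trough's floor, (-102, 0, 6) mm in the sampler frame, same axes. The trough lies along the front of the bed: inside x -145 to -58, y -160 to 160; front wall top z 30, side walls top z 35.
- bed_front_edge (a point): Middle of the bed's front edge, on the bed surface; axes as the sampler's.
- pad: Flat grey plastic rest pad for the brush, fixed, 130 x 140 x 8; origin at the centre of its underside, its top is 8 above the bench.
- brush: Loose bench brush, 0.22 kg, standing on its bristles. Black bristle block and wooden head: 46 (x) x 90 (y) x 52 high; origin at the centre of the bristles' underside, z up. Wooden handle 18 thick (in the x-z plane) x 30 wide (y): from x 15, z 50 on the head it leans 35 degrees from vertical towards -x, 205 long, along (-0.574, 0, 0.819).
- brush_grip (a point): Point on the handle's axis 185 from its foot (20 from its end): at (-91.1, 0, 201.5) in the brush frame; axes as the brush's.
- piece_u: Broken white ceramic piece, U-shaped channel, 28 x 24 x 20 high, 22 g; origin at the centre of its underside.
- piece_l: Broken white ceramic corner piece with two walls, 24 x 24 x 20 high, 18 g; origin at the centre of its underside.
- piece_slab: Broken white ceramic stepped slab, 30 x 20 x 18 high, 25 g; origin at the centre of its underside.
- vial_a: Amber vial with white cap, diameter 27, 71 high, standing loose on the bed's +y end; origin at the centre of its underside.
- vial_b: A second vial like vial_a, nearer the bed's front; origin at the centre of its underside.
- rack: Fixed grey rack full of vials on the bench, 90 x 140, 90 high over the vial caps; origin at the centre of its underside. It stands on the other side of the sampler from the pad.
- reagent: Amber reagent bottle on the bench, diameter 72, 150 high; origin at the centre of its underside.
- jar: White plastic jar on the bench, diameter 64, 80 high; origin at the centre of its underside.
Things that resemble listed ones, but are neither listed nor needed, are in the scene too. What is shaped like the piece_u but black is not meant.

How it is judged (in metres and radians):
On the way, in this order (a step that is already met when the one before it is completed fails the run):
1. The brush has been lifted off its pad (z of brush in the frame of pad above 0.03 m), for 0.2 s.
2. All three ceramic pieces lie in the catch trough while the brush is off its pad (x of piece_u in the frame of sampler between -0.15 and -0.06 m and y of piece_u in the frame of sampler between -0.16 and 0.16 m and z of each of piece_u, piece_l, piece_slab in the frame of sampler below 0.05 m and x of piece_l in the frame of sampler between -0.15 and -0.06 m and y of piece_l in the frame of sampler between -0.16 and 0.16 m and x of piece_slab in the frame of sampler between -0.15 and -0.06 m and y of piece_slab in the frame of sampler between -0.16 and 0.16 m and (z of brush in the frame of pad above 0.02 m or horizontal distance between brush and pad above 0.1 m)), for 0.2 s.
At the end, for the whole second after the job is handed in: All three ceramic pieces rest in the catch trough (origins between its walls and below 50 mm above the bench); the brush stands released on its bristles on the pad (upright within 0.12 rad, its origin within 40 mm of the pad's centre), everything at rest (x of piece_u in the frame of sampler between -0.15 and -0.06 m and y of piece_u in the frame of sampler between -0.16 and 0.16 m and z of each of piece_u, piece_l, piece_slab in the frame of sampler below 0.05 m and x of piece_l in the frame of sampler between -0.15 and -0.06 m and y of piece_l in the frame of sampler between -0.16 and 0.16 m and x of piece_slab in the frame of sampler between -0.15 and -0.06 m and y of piece_slab in the frame of sampler between -0.16 and 0.16 m and linear speed of each of piece_u, piece_l, piece_slab, brush below 0.02 m/s and horizontal distance between brush and pad below 0.04 m and z of brush in the frame of pad between 0.002 and 0.014 m and angle between brush's own z axis and vertical below 0.12 rad and contact force between each of the arm, the fingers and brush below 0.05 N); the robot touches nothing.
It fails at once if The gripper or arm touches a ceramic piece (contact force between any of the fingers, the arm and piece_u above 0.3 N or contact force between any of the fingers, the arm and piece_l above 0.3 N or contact force between any of the fingers, the arm and piece_slab above 0.3 N).
It fails at once if A vial, the bottle or the jar is displaced by more than 20 mm or tipped (distance of any of vial_a, vial_b, reagent, jar from where it was at the start of the episode above 0.02 m or angle between any of vial_a, vial_b, reagent, jar's own z axis and vertical above 0.3 rad).
It also fails if it takes over 72 s, if anything falls off the work surface, if the arm or the gripper's body presses on something with over 40 N, if the wrist force passes 120 N, or if a joint passes its speed limit or range.

ROBOT

A 7-joint arm with a two-finger parallel gripper is mounted at the origin on the work surface. World frame = base frame: x ahead of the robot, y to its left, z up, the work surface at z = 0. Lengths are in mm, angles in rad, forces in N, time in s.
With the tool pointing down it reaches from about 375 to 925 mm from the base axis. Payload 3.1 kg.
Tool frame: the origin (TCP) lies between the finger pads; the fingertips stand 17 mm ahead of it and the grasp point (between the pads) lies 2 mm behind it; y points along the fingers, z is the direction in which the jaws open and shut, and the axes are right-handed (so a half turn about y gives the same grasp; the last joint's range is limited). The gripper opens to 85 mm and grips with 20 to 120 N. Pads are 22 mm wide; open, the fingers measure 114 mm over their backs; the gripper's body (76 mm by 85 mm) begins 54 mm behind the grasp point. The pads swing forward as they close: fully open they stand 13 mm farther back than shut.
Start: joints at [1.121, 0.383, 0.044, 1.598, -0.018, 1.161, -0.05], TCP at [224.001, -610.186, 248.269] pointing down, gripper open.
Joint ranges: [-2.61, 2.61], [-0.41, 2.15], [-1.48, 1.57], [0, 2.5], [-1.57, 4.71], [0.05, 1.97], [-2.85, 2.85]. Speed limits (rad/s): [2.79, 2.79, 3.14, 3.14, 3.14, 3.14, 3.14].

INTERFACE

Orientations are given as a rotation vector (axis times angle).
In Python, from station import observe, imaging, sign_off gives the robot as it stands.
- The arm moves only by the tool carry_out, never from a script. Its argument "rows" is text: rows parted by semicolons, each of 7 numbers parted by spaces: the turn, a rotation vector about the tool's x, y, z in rad, then the shift along the tool's x, y, z in m, then the closure, from 0 (fully open) to 1 (shut). In form: wx wy wz tx ty tz claw; .... A call has 1 to 12 rows; each row is the pose to reach, as a shift and turn from the pose measured when the call began, along the tool's axes at that moment; what a row does not reach only later rows make up. A row lasts 1/8 s, in which the tool goes at most 62.5 mm and 10.7 degrees, less where a joint would pass 70% of its speed; a pose out of reach is approached as far as the arm can. A call with a gripper value outside its range is refused whole. The fingers move at their own pace and stop on an object; "newtons" is the grip in N (left out, the last holds). Time passes only in rows, so rows that repeat a pose let the fingers close. It gives the time, the measured TCP pose, the force and the opening at its end, in the units of the state.
- observe(): the state, without advancing time (a new reading comes with each control period).
- imaging.camera(name): name is "scene" or "top" or "wrist"; returns the picture (400x640x3 uint8, red, green, blue); there is no depth.
- imaging.calibration(name): a dict with "fx", "fy", "cx", "cy" (pixels), "k1" (the pictures are not rectified: a ray, as slopes to the right and down, at radius r is drawn at 1 + k1 r^2 times it, then the intrinsics apply), "T" (4x4, takes a point from camera to world coordinates). Camera axes: x right, y down, z forward; pixel columns grow to the right and rows downward; lengths in mm; the calibration is good to about 2 mm. A picture is of the moment at which its call begins: read the wrist's pose just before it. calibration takes no time and is no camera call; for the wrist camera it gives the pose at the moment of the call.
- sign_off(): hands the job in, once; it reports no verdict.
Trained networks look in the newest picture that a camera, given by its name, has taken for a name from the list of things; names that differ only in an ending like _2 or _b are one class to them, and where a whole thing is asked for, a point or a joint stands for the part that bears it (a point fixed in the world has none). Each returns a list of dicts, best first, with "confidence" (0 to 1); they miss things now and then, are a little off and sometimes report something else, mostly with a low value. They report only what shows in the picture. A call takes as long as a camera call. They do not tell look-alikes from the thing itself.
- imaging.outline_of(query, camera): "mask" (400x640 bool, what is visible of it) and "position" ([row, column] in pixels, amid what is visible of it).
The state is a dict: "time_s": time; "joint_pos": joint angles; "dq": joint speeds; "effort": joint torques, N m; "tool_pos": TCP position; "ee_rot": TCP orientation; "wrist_force": force on the tool from outside, world axes, zero at the start; "moment": the same for the moment, N m; "gripper_width": finger opening in mm.
Only numpy, scipy, OpenCV 4.12 (cv2) and the standard library are available. Lean on these libraries where they do the work, as an engineer would, in place of code of your own. Each camera call takes 0.05 s, during which the arm holds its last target. There are 200 camera calls.

## Working session

There is one attempt and no reset: what is moved stays moved. The work goes in short steps, Python scripts to look and compute and a tool call to move; the robot and the scene stay as the last step left them, time stands still between calls to the robot, and variables do not carry over. Pictures are saved under pics/ and viewed, about 8 in all and at most 12, crops included, and the job is handed in when it is done.

Besides the shell and the picture viewer there is one more tool, called after "Emit:" as name(argument=value, ...) on one line, values as JSON. carry_out: Moves the arm, as the interface text tells. Its arguments: {"type":"object","properties":{"rows":{"type":"string"},"newtons":{"type":"number"}},"required":["rows"]}

```bash
mkdir -p pics; ls; cat > t.py <<'E'
E
python3 - <<'E'
from station import observe, imaging
import cv2,numpy as np
s=observe();print({k:np.round(v,3).tolist() for k,v in s.items()})
for n in("top","scene"):
    im=imaging.camera(n);cv2.imwrite(f"pics/{n}0.png",im[:,:,::-1]);c=imaging.calibration(n);print(n,{k:np.round(v,3).tolist() for k,v in c.items()})
    for q in("sampler","pad","brush","piece_u","piece_l","piece_slab","vial_a","rack","reagent","jar"):
        print(q,[(np.round(d["position"]).tolist(),round(d["confidence"],2),int(d["mask"].sum())) for d in imaging.outline_of(q,n)])
E
```

```text
pics
{'time_s': 0.0, 'joint_pos': [1.121, 0.384, 0.044, 1.6, -0.018, 1.161, -0.05], 'dq': [0.001, -0.001, 0.0, 0.001, -0.001, -0.001, -0.001], 'effort': [0.0, -43.345, 1.024, -24.951, 0.01, 0.011, -0.0], 'tool_pos': [223.681, -609.345, 246.866], 'ee_rot': [-0.362, 2.033, -2.028], 'wrist_force': [0.012, 0.271, -0.428], 'moment': [0.043, -0.02, 0.01], 'gripper_width': 85.45}
top {'fx': 373.654, 'fy': 373.654, 'cx': 323.629, 'cy': 192.039, 'k1': -0.024, 'T': [[-0.012, -0.998, 0.069, 531.738], [-1.0, 0.01, -0.02, 2.448], [0.019, -0.069, -0.997, 1112.107], [0.0, 0.0, 0.0, 1.0]]}
sampler [([179.0, 326.0], 0.98, 12126), ([239.0, 459.0], 0.28, 1186), ([188.0, 282.0], 0.16, 93)]
pad [([234.0, 429.0], 0.85, 1442), ([236.0, 458.0], 0.2, 1140)]
brush [([237.0, 458.0], 0.63, 1180), ([188.0, 280.0], 0.37, 92)]
piece_u [([239.0, 460.0], 0.59, 1198), ([119.0, 317.0], 0.55, 97), ([172.0, 354.0], 0.51, 60), ([172.0, 337.0], 0.37, 34)]
piece_l [([239.0, 460.0], 0.59, 1198), ([119.0, 317.0], 0.55, 97), ([172.0, 354.0], 0.51, 60), ([172.0, 337.0], 0.37, 34)]
piece_slab [([178.0, 321.0], 0.58, 82)]
vial_a [([186.0, 282.0], 0.46, 62), ([236.0, 198.0], 0.45, 1740), ([233.0, 428.0], 0.24, 1342)]
rack [([237.0, 197.0], 0.64, 1715)]
reagent [([183.0, 206.0], 0.76, 701)]
jar [([187.0, 427.0], 0.65, 472)]
scene {'fx': 369.431, 'fy': 369.431, 'cx': 313.859, 'cy': 198.185, 'k1': -0.015, 'T': [[-0.194, 0.726, -0.659, 1205.329], [0.981, 0.134, -0.141, 117.759], [-0.014, -0.674, -0.739, 875.451], [0.0, 0.0, 0.0, 1.0]]}
sampler []
pad [([211.0, 216.0], 0.84, 479)]
brush [([182.0, 205.0], 0.8, 1307)]
piece_u [([312.0, 270.0], 0.56, 110), ([269.0, 200.0], 0.52, 126)]
piece_l [([312.0, 270.0], 0.56, 110), ([269.0, 200.0], 0.52, 126)]
piece_slab [([252.0, 314.0], 0.5, 100)]
vial_a [([239.0, 351.0], 0.68, 198), ([264.0, 350.0], 0.64, 229)]
rack [([223.0, 443.0], 0.74, 1907)]
reagent [([266.0, 438.0], 0.64, 1203)]
jar [([229.0, 207.0], 0.72, 638)]
```

```bash
python3 - <<'E'
import cv2
a=cv2.imread("pics/top0.png");cv2.imwrite("pics/top0c.png",cv2.resize(a[80:300,160:520],(800,489),interpolation=cv2.INTER_CUBIC))
a=cv2.imread("pics/scene0.png");cv2.imwrite("pics/scene0c.png",cv2.resize(a[100:350,140:500],(800,556),interpolation=cv2.INTER_CUBIC))
E
```

```text
(no output)
```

View pics/top0c.png

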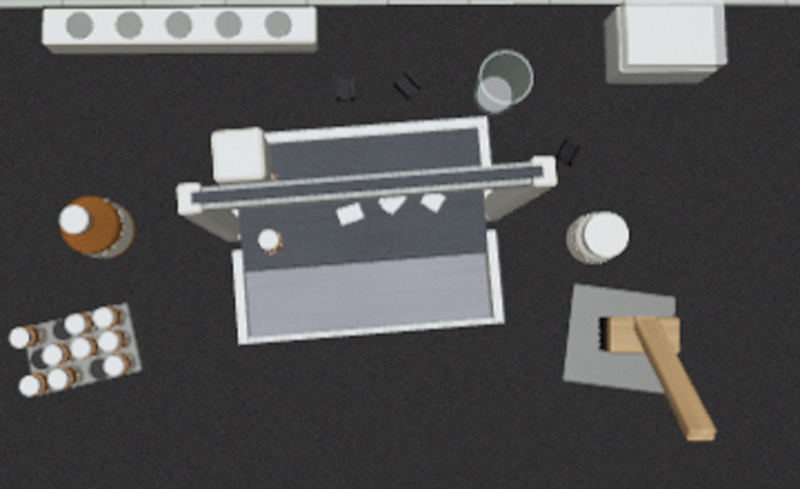

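View pics/scene0c.png

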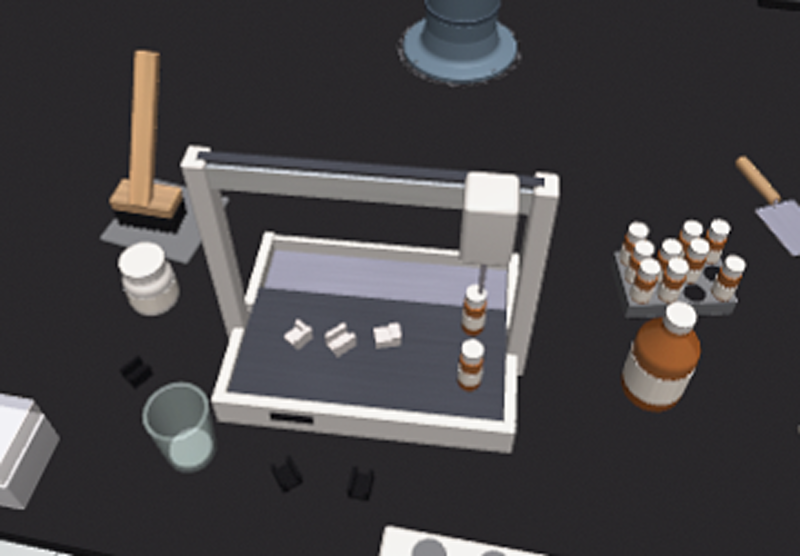

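The top view shows the sampler front facing the robot, with three white pieces near crop (350,213), (392,205) and (433,201). Vial_b is at (268,240), the pad is around (620,340), and the brush handle leans to (700,435). The scene view confirms three white pieces in the bed and black look-alikes outside it. Next I fit the poses.

```bash
cat > h.py <<'E'
import numpy as np
from station import imaging
from scipy.optimize import least_squares
from scipy.spatial.transform import Rotation as R
def proj(c,P):
    P=np.atleast_2d(P).astype(float);T=np.array(c["T"]);p=(P-T[:3,3])@T[:3,:3]
    s=p[:,:2]/p[:,2:];s=s*(1+c["k1"]*(s**2).sum(1,keepdims=True))
    return s*[c["fx"],c["fy"]]+[c["cx"],c["cy"]]
def unproj(c,uv,z):
    d=(np.array(uv,float)-[c["cx"],c["cy"]])/[c["fx"],c["fy"]];s=d.copy()
    for _ in range(5): s=d/(1+c["k1"]*(s@s))
    T=np.array(c["T"]);r=T[:3,:3]@[*s,1];o=T[:3,3]
    return o+r*(z-o[2])/r[2]
def place(q,P):
    a=q[2];P=np.atleast_2d(P).astype(float)
    return P@np.array([[np.cos(a),np.sin(a),0],[-np.sin(a),np.cos(a),0],[0,0,1]])+[q[0],q[1],0]
crop=lambda x,y:np.array([x/2.2222+160,y/2.2222+80])
crops=lambda x,y:np.array([x/2.2222+140,y/2.2222+100])
E
python3 - <<'E'
from h import *
t,s=imaging.calibration("top"),imaging.calibration("scene")
def fit(obs,q0):
    f=lambda q:np.concatenate([proj(c,place(q,P))[0]-uv for c,P,uv in obs])
    r=least_squares(f,q0,loss="soft_l1");print(np.round(r.x,3),"res",np.round(r.fun,1));return r.x
print("sampler");S=fit([(t,(-58,160,35),crop(245,270)),(t,(-58,-160,35),crop(490,256)),
 (t,(0,172,321),crop(190,198)),(t,(0,-172,321),crop(543,170)),(t,(-145,160,30),crop(247,335)),(t,(-145,-160,30),crop(492,319)),
 (s,(0,-172,321),crops(197,156)),(s,(0,172,321),crops(546,182)),(s,(-58,-160,35),crops(261,290)),(s,(-58,160,35),crops(506,309))],[600,0,0])
print("pad");
for dims in((65,70),(70,65)):
  fit([(t,(dims[0],dims[1],8),crop(575,285)),(t,(dims[0],-dims[1],8),crop(675,297)),(t,(-dims[0],dims[1],8),crop(565,381))],[500,-380,0])
print("brush");
hd=lambda l,x,y:(15-.574*l-x*.819,y,50+.819*l-x*.574)
fit([(t,(-23,45,52),crop(608,352)),(t,(23,45,52),crop(608,318)),(t,(23,-45,52),crop(680,318)),(t,(-23,-45,52),crop(680,352)),
 (t,hd(205,9,15),crop(688,440)),(t,hd(205,9,-15),crop(714,440)),
 (s,hd(205,-9,0),crops(146,53)),(s,(23,-45,52),crops(112,203)),(s,(23,45,52),crops(174,212)),(s,(23,45,0),crops(174,230))],[500,-390,0])
def loc(p): 
    a=S[2];d=p[:2]-S[:2];return np.round([d[0]*np.cos(a)+d[1]*np.sin(a),-d[0]*np.sin(a)+d[1]*np.cos(a)],0)
for n,uv in(("slab",(350,213)),("mid",(392,204)),("right",(433,201)),):print(n,unproj(t,crop(*uv),50).round(),loc(unproj(t,crop(*uv),50)))
for n,uv in(("slab",(387,336)),("mid",(341,341)),("right",(297,334)),):print(n,unproj(s,crops(*uv),46).round(),loc(unproj(s,crops(*uv),46)))
print("vialb",loc(unproj(t,crop(268,240),106)),loc(unproj(s,crops(476,294),106)),"a",loc(unproj(s,crops(470,350),106)))
for n,uv in(("jar",(604,235)),):print(n,unproj(t,crop(*uv),80).round())
o=R.from_rotvec([-0.362,2.033,-2.028]).as_matrix();print(o.round(2))
E
```

```text
sampler
[ 6.49073e+02 -1.83940e+01  6.60000e-02] res [-0.9  0.  -0.7 -2.1 -0.5 -0.2  1.1  0.4  0.5  1.   0.7 -0.5 -0.4 -0.8
  0.6  0.3 -1.  -1.7  0.8  0.5]
pad
[ 4.84282e+02 -3.61761e+02 -1.28000e-01] res [-0.4 -0.2  0.9 -0.2 -0.3  0.4]
[ 4.81146e+02 -3.59304e+02 -1.60000e-01] res [ 1.4 -1.2 -0.7 -0.2 -0.2  2.6]
brush
[ 4.90692e+02 -3.77432e+02  3.00000e-03] res [ 0.9  0.8  0.4 -0.1 -0.9 -0.6 -0.3  0.2 -0.5  1.1  0.   0.8 -0.4  1.3
 -0.7  0.5 -1.2  0.2  2.2  3.3]
slab [652.  -2.  50.] [ 4. 16.]
mid [663. -56.  50.] [ 12. -38.]
right [ 667. -109.   50.] [ 11. -92.]
slab [654.  -2.  46.] [ 6. 16.]
mid [671. -56.  46.] [ 20. -39.]
right [ 671. -111.   46.] [ 16. -93.]
vialb [-28. 119.] [-24. 117.] a [ 54. 115.]
jar [ 618. -321.   80.]
[[-0.94 -0.    0.34]
 [-0.34  0.   -0.94]
 [ 0.   -1.   -0.  ]]
```

```bash
cat >> h.py <<'E'
from station import observe
S=np.array([649.1,-18.4,0.066])
def tool(yaw,tilt):
    y=np.array([np.sin(tilt)*np.cos(yaw),np.sin(tilt)*np.sin(yaw),-np.cos(tilt)]);z=np.array([np.sin(yaw),-np.cos(yaw),0])
    return R.from_matrix(np.c_[np.cross(y,z),y,z])
def rel(p,Rt):
    s=observe();R0=R.from_rotvec(s["ee_rot"]);d=R0.inv().apply(np.array(p)-s["tool_pos"])/1000;w=(R0.inv()*Rt).as_rotvec()
    print("turn",w.round(3),np.degrees(np.linalg.norm(w)).round(1),"shift",d.round(4),"mm",np.linalg.norm(d*1000).round())
E
python3 - <<'E'
from h import *
Rt=tool(0,0.785);g=np.array([491-91.1,-377.4,8+201.5])+Rt.apply([0,2,0]);print(g,g-Rt.apply([0,90,0]))
rel(g-Rt.apply([0,90,0]),Rt);rel(g,Rt)
E
```

```text
[ 401.31365036 -377.4         208.08522346] [ 337.69938406 -377.4         271.75016769]
turn [0.138 0.334 0.777] 49.1 shift [-0.1869 -0.0235 -0.1793] mm 260.0
turn [0.138 0.334 0.777] 49.1 shift [-0.2466  0.0402 -0.1574] mm 295.0
```

Emit:
carry_out(rows="0.138 0.334 0.777 -0.187 -0.0235 -0.179 0;0.138 0.334 0.777 -0.187 -0.0235 -0.179 0;0.138 0.334 0.777 -0.187 -0.0235 -0.179 0;0.138 0.334 0.777 -0.187 -0.0235 -0.179 0;0.138 0.334 0.777 -0.187 -0.0235 -0.179 0;0.138 0.334 0.777 -0.187 -0.0235 -0.179 0;0.138 0.334 0.777 -0.187 -0.0235 -0.179 0;0.138 0.334 0.777 -0.187 -0.0235 -0.179 0;0.138 0.334 0.777 -0.187 -0.0235 -0.179 0")

```text
time_s: 2.22
tool_pos: [338.3, -378.8, 272.5]
ee_rot: [0.729, 1.759, -1.761]
wrist_force: [0.1, -0.7, 0.2]
gripper_width: 85.4
```

```bash
python3 - <<'E'
from h import *
import cv2
Rt=tool(0,0.785);g=np.array([491-91.1,-377.4,8+201.5])+Rt.apply([0,2,0])
s=observe();print(s["tool_pos"],s["joint_pos"]);rel(g,Rt)
im=imaging.camera("wrist");c=imaging.calibration("wrist");im=im.copy()
B=np.array([491,-377.4,0.003])
hd=lambda l,x,y:(15-.574*l-x*.819,y,8+50+.819*l-x*.574)
P=[hd(205,9,15),hd(205,9,-15),hd(205,-9,15),hd(205,-9,-15),hd(0,9,15),hd(0,9,-15)]+[(a,b,60) for a in(-23,23) for b in(-45,45)]
for u in proj(c,place(B,P)): cv2.drawMarker(im,tuple(int(v) for v in u.round()),(255,0,0),0,10)
cv2.imwrite("pics/w1.png",im[:,:,::-1])
E
```

```text
[ 338.34894865 -378.79645814  272.46658863] [ 1.25377036 -0.01787311 -0.09644386  2.22795977 -1.02191682  0.86347569
  0.25964492]
turn [-0.001  0.001 -0.   ] 0.1 shift [ 0.001   0.09   -0.0015] mm 90.0
```

View pics/w1.png

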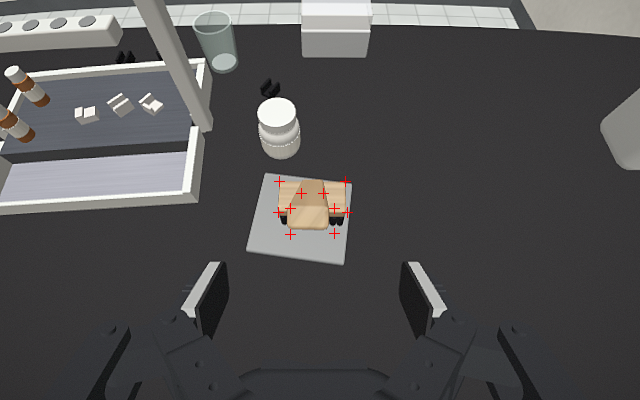

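The wrist view agrees with the brush pose. The head corners at (279,181) and (346,181) match, and the handle end is within about 5 px (3 mm). Next I advance and grip.

Emit:
carry_out(rows="0 0 0 0.001 0.03 -0.001 0;0 0 0 0.001 0.06 -0.001 0;0 0 0 0.001 0.09 -0.001 0;0 0 0 0.001 0.09 -0.001 0;0 0 0 0.001 0.09 -0.001 0.3;0 0 0 0.001 0.09 -0.001 0.6;0 0 0 0.001 0.09 -0.001 1;0 0 0 0.001 0.09 -0.001 1;0 0 0 0.001 0.09 -0.001 1;0 0 0 0.001 0.09 -0.001 1", newtons=110)

```text
time_s: 3.52
tool_pos: [400.9, -378.3, 209.0]
ee_rot: [0.73, 1.758, -1.761]
wrist_force: [-4.3, 1.2, 6.1]
gripper_width: 28.6
```

```bash
python3 - <<'E'
from h import *
s=observe();print(s["tool_pos"],s["wrist_force"],s["gripper_width"],s["time_s"])
rel(s["tool_pos"]+[0,0,90],R.from_rotvec(s["ee_rot"]))
E
```

```text
[ 400.94996438 -378.28984971  208.98681007] [-4.32171754  1.2212526   6.08492921] 28.61968896573465 3.525
turn [0. 0. 0.] 0.0 shift [-0.0637 -0.0636  0.0001] mm 90.0
```

Emit:
carry_out(rows="0 0 0 -0.011 -0.011 0 1;0 0 0 -0.032 -0.032 0 1;0 0 0 -0.0535 -0.0535 0 1;0 0 0 -0.0637 -0.0637 0 1;0 0 0 -0.0637 -0.0637 0 1;0 0 0 -0.0637 -0.0637 0 1")

```text
time_s: 4.28
tool_pos: [400.2, -377.2, 297.2]
ee_rot: [0.729, 1.761, -1.76]
wrist_force: [-0.0, 0.2, -2.8]
gripper_width: 28.9
```

```bash
cat >> h.py <<'E'
OFF=np.array([90.1,0,-201.0]) # brush origin - TCP, yaw 0
def tcp_for(lx,ly,bz):  # brush origin at sampler-local lx,ly with bottom at world z bz, brush yaw=S yaw
    a=S[2];o=place(S,(lx,ly,bz))[0];c,s=np.cos(a),np.sin(a)
    return o-np.array([c*OFF[0],s*OFF[0],OFF[2]]),tool(a,0.785)
E
python3 - <<'E'
from h import *
import cv2
s=observe();print(s["tool_pos"],s["wrist_force"],s["gripper_width"])
# brush overlay check in scene+wrist
for n in("scene","wrist"):
    im=imaging.camera(n).copy();c=imaging.calibration(n)
    o=s["tool_pos"]+OFF
    P=[(a,b,z) for a in(-23,23) for b in(-45,45) for z in (0,52)]
    for u in proj(c,np.array(P)+o): cv2.drawMarker(im,tuple(int(v) for v in u.round()),(255,0,0),0,6)
    if n=="scene":a=cv2.resize(im[80:280,120:320],(500,500),interpolation=cv2.INTER_CUBIC)
    else:b=cv2.resize(im[100:260,200:400][:160,:],(300,240))
b=cv2.copyMakeBorder(b,0,260,0,0,cv2.BORDER_CONSTANT)
cv2.imwrite("pics/lift.png",np.hstack([a,b])[:,:,::-1])
for l in((-150,-11,98),(-150,-11,80),(65,-11,65),(65,-11,39)):
    p,Rt=tcp_for(*l);print(l,p.round());rel(p,Rt)
E
```

```text
[ 400.17107795 -377.21599336  297.16535664] [-0.03153668  0.22591254 -2.75678196] 28.854784692854675
(-150, -11, 98) [410. -45. 299.]
turn [-0.046 -0.048  0.   ] 3.8 shift [-0.008   0.0059 -0.332 ] mm 332.0
(-150, -11, 80) [410. -45. 281.]
turn [-0.046 -0.048  0.   ] 3.8 shift [ 0.0048  0.0186 -0.332 ] mm 333.0
(65, -11, 65) [625. -31. 266.]
turn [-0.046 -0.048  0.   ] 3.8 shift [-0.1364  0.1808 -0.3463] mm 414.0
(65, -11, 39) [625. -31. 240.]
turn [-0.046 -0.048  0.   ] 3.8 shift [-0.118   0.1992 -0.3463] mm 417.0
```

View pics/lift.png

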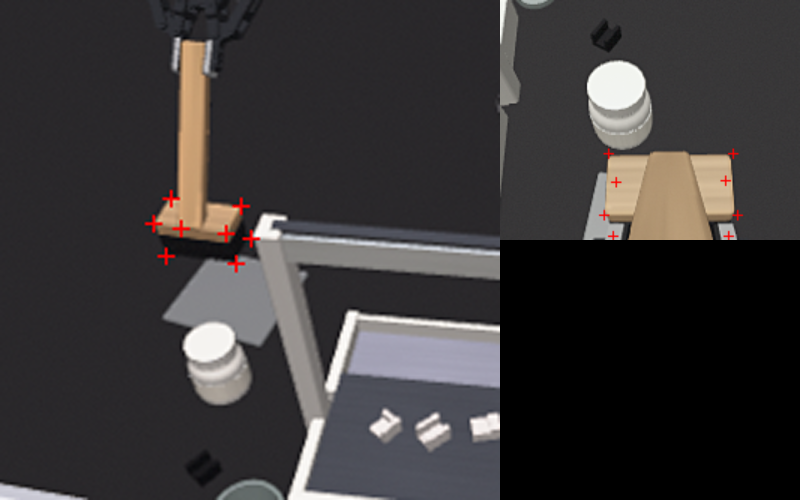

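The brush is held and lifted, and the overlay agrees within a few mm. Next I traverse to the front of the trough.

Emit:
carry_out(rows="-0.005 -0.005 0 -0.001 0.0005 -0.025 1;-0.012 -0.012 0 -0.002 0.0015 -0.07 1;-0.02 -0.02 0 -0.003 0.003 -0.12 1;-0.028 -0.028 0 -0.004 0.004 -0.17 1;-0.034 -0.035 0 -0.005 0.005 -0.22 1;-0.04 -0.042 0 -0.007 0.006 -0.27 1;-0.046 -0.048 0 -0.008 0.006 -0.312 1;-0.046 -0.048 0 -0.008 0.006 -0.332 1;-0.046 -0.048 0 -0.008 0.006 -0.332 1;-0.046 -0.048 0 -0.008 0.006 -0.332 1")

```text
time_s: 5.62
tool_pos: [449.9, -54.3, 283.1]
ee_rot: [0.66, 1.784, -1.69]
wrist_force: [0.4, -1.4, -2.9]
gripper_width: 28.5
```

```bash
python3 - <<'E'
from h import *
s=observe();print(s["tool_pos"],s["wrist_force"],s["gripper_width"],s["joint_pos"])
for l in((-100,-11,70),(-50,-11,68),(0,-11,68),(67,-11,68),(67,-11,41),(60,-11,39),(-80,-11,39),(-80,-11,70)):
    p,Rt=tcp_for(*l);print(l,p.round());rel(p,Rt)
E
```

```text
[449.93000642 -54.26073807 283.10136718] [ 0.37823621 -1.3739589  -2.86693024] 28.511747570510064 [ 0.20189374 -0.40955685 -0.04433711  2.50110472 -0.63344121  0.33793893
 -0.82050851]
(-100, -11, 70) [460. -42. 271.]
turn [ 0.025 -0.005 -0.003] 1.5 shift [ 0.0009  0.0166 -0.0112] mm 20.0
(-50, -11, 68) [510. -39. 269.]
turn [ 0.025 -0.005 -0.003] 1.5 shift [-0.033   0.0535 -0.0105] mm 64.0
(0, -11, 68) [560. -35. 269.]
turn [ 0.025 -0.005 -0.003] 1.5 shift [-0.0682  0.0889 -0.0098] mm 112.0
(67, -11, 68) [627. -31. 269.]
turn [ 0.025 -0.005 -0.003] 1.5 shift [-0.1154  0.1364 -0.0089] mm 179.0
(67, -11, 41) [627. -31. 242.]
turn [ 0.025 -0.005 -0.003] 1.5 shift [-0.0963  0.1555 -0.0083] mm 183.0
(60, -11, 39) [620. -31. 240.]
turn [ 0.025 -0.005 -0.003] 1.5 shift [-0.0899  0.1519 -0.0084] mm 177.0
(-80, -11, 39) [480. -41. 240.]
turn [ 0.025 -0.005 -0.003] 1.5 shift [ 0.0088  0.0526 -0.0103] mm 54.0
(-80, -11, 70) [480. -41. 271.]
turn [ 0.025 -0.005 -0.003] 1.5 shift [-0.0132  0.0308 -0.011 ] mm 35.0
```

Emit:
carry_out(rows="0.01 -0.002 -0.001 -0.005 0.014 -0.009 1;0.02 -0.005 -0.003 -0.019 0.032 -0.0105 1;0.025 -0.005 -0.003 -0.037 0.049 -0.0105 1;0.025 -0.005 -0.003 -0.055 0.067 -0.010 1;0.025 -0.005 -0.003 -0.072 0.085 -0.010 1;0.025 -0.005 -0.003 -0.09 0.103 -0.0095 1;0.025 -0.005 -0.003 -0.106 0.119 -0.009 1;0.025 -0.005 -0.003 -0.1196 0.1322 -0.009 1;0.025 -0.005 -0.003 -0.1196 0.1322 -0.009 1;0.025 -0.005 -0.003 -0.1196 0.1322 -0.009 1")

```text
time_s: 6.88
tool_pos: [625.2, -32.4, 273.3]
ee_rot: [0.664, 1.767, -1.72]
wrist_force: [-0.5, -0.6, -2.6]
gripper_width: 29.0
```

```bash
python3 - <<'E'
from h import *
import cv2
s=observe();print(s["tool_pos"],s["wrist_force"],s["gripper_width"])
for l in((67,-11,55),(67,-11,41)):
    p,Rt=tcp_for(*l);print(l,p.round());rel(p,Rt)
im=imaging.camera("scene");cv2.imwrite("pics/in1.png",cv2.resize(im[140:320,200:440],(800,600),interpolation=cv2.INTER_CUBIC)[:,:,::-1])
E
```

```text
[625.19385625 -32.40746025 273.34733929] [-0.49385448 -0.59510987 -2.63035839] 29.00362752634078
(67, -11, 55) [627. -31. 256.]
turn [-0.001 -0.003  0.003] 0.2 shift [ 0.011   0.0135 -0.0014] mm 17.0
(67, -11, 41) [627. -31. 242.]
turn [-0.001 -0.003  0.003] 0.2 shift [ 0.0209  0.0234 -0.0014] mm 31.0
```

View pics/in1.png

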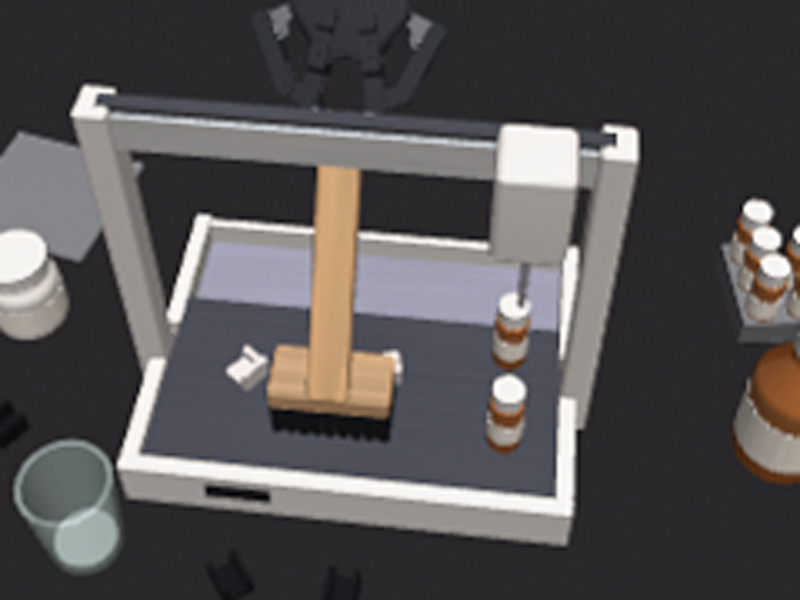

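The brush is behind the middle piece and the slab, and the third piece lies clear to its left. The vials stand well clear. Next I lower it.

Emit:
carry_out(rows="0 0 0 0.006 0.008 -0.004 1;0 0 0 0.012 0.0145 -0.0055 1;0 0 0 0.0165 0.019 -0.0055 1;0 0 0 0.0195 0.022 -0.0055 1;0 0 0 0.0195 0.022 -0.0055 1")

```text
time_s: 7.55
tool_pos: [626.2, -26.4, 243.5]
ee_rot: [0.663, 1.767, -1.72]
wrist_force: [-0.1, -0.0, -2.4]
gripper_width: 28.7
```

```bash
python3 - <<'E'
from h import *
s=observe();print(s["tool_pos"],s["wrist_force"],s["gripper_width"])
for l in((64,-7,39),(-90,-7,39),(-90,-7,75)):
    p,Rt=tcp_for(*l);print(l,p.round());rel(p,Rt)
E
```

```text
[626.22892455 -26.43428178 243.54323131] [-0.140064   -0.00263289 -2.36278899] 28.716493871784504
(64, -7, 39) [624. -27. 240.]
turn [-0.001 -0.002  0.004] 0.2 shift [0.0044 0.0006 0.0005] mm 5.0
(-90, -7, 39) [470. -37. 240.]
turn [-0.001 -0.002  0.004] 0.2 shift [ 0.1138 -0.1079  0.0008] mm 157.0
(-90, -7, 75) [470. -37. 276.]
turn [-0.001 -0.002  0.004] 0.2 shift [ 0.0884 -0.1334  0.0008] mm 160.0
```

Emit:
carry_out(rows="0 0 0 0.004 0.001 0.0005 1;0 0 0 0.014 -0.009 0.0005 1;0 0 0 0.024 -0.019 0.0005 1;0 0 0 0.034 -0.029 0.0005 1;0 0 0 0.044 -0.0385 0.0005 1;0 0 0 0.054 -0.0485 0.0006 1;0 0 0 0.064 -0.0585 0.0006 1;0 0 0 0.074 -0.068 0.0006 1;0 0 0 0.084 -0.078 0.0007 1;0 0 0 0.094 -0.088 0.0007 1;0 0 0 0.104 -0.098 0.0008 1;0 0 0 0.1138 -0.108 0.0008 1")

```text
time_s: 9.05
tool_pos: [471.9, -34.1, 241.3]
ee_rot: [0.656, 1.769, -1.714]
wrist_force: [-0.5, 0.3, -1.5]
gripper_width: 29.1
```

```bash
python3 - <<'E'
from h import *
import cv2
s=observe();print(s["tool_pos"],s["wrist_force"],s["gripper_width"])
for l in((-95,-7,42),(-95,-7,75),(-95,-94,75),(-40,-94,75),(67,-94,75)):
    p,Rt=tcp_for(*l);print(l,p.round());rel(p,Rt)
im=imaging.camera("scene");a=cv2.resize(im[140:300,200:400],(500,400),interpolation=cv2.INTER_CUBIC)
im=imaging.camera("top");b=cv2.resize(im[120:250,250:400],(300,260))
cv2.imwrite("pics/sw1.png",np.hstack([a,cv2.copyMakeBorder(b,0,140,0,0,cv2.BORDER_CONSTANT)])[:,:,::-1])
E
```

```text
[471.92669448 -34.1082252  241.25010048] [-0.46979542  0.25906362 -1.50540031] 29.117442679158376
(-95, -7, 42) [465. -38. 243.]
turn [0.005 0.002 0.004] 0.4 shift [ 0.0039 -0.0064  0.003 ] mm 8.0
(-95, -7, 75) [465. -38. 276.]
turn [0.005 0.002 0.004] 0.4 shift [-0.0193 -0.0298  0.0029] mm 36.0
(-95, -94, 75) [ 471. -124.  276.]
turn [0.005 0.002 0.004] 0.4 shift [-0.0192 -0.0303  0.0899] mm 97.0
(-40, -94, 75) [ 525. -121.  276.]
turn [0.005 0.002 0.004] 0.4 shift [-0.0582  0.0085  0.0902] mm 108.0
(67, -94, 75) [ 632. -114.  276.]
turn [0.005 0.002 0.004] 0.4 shift [-0.1342  0.0838  0.0907] mm 182.0
```

View pics/sw1.png

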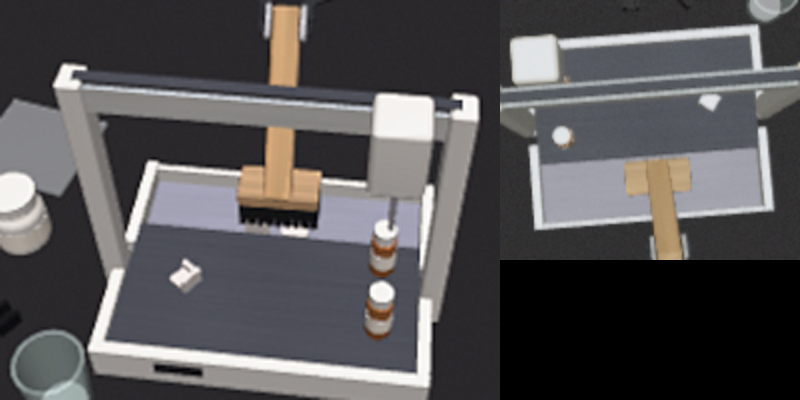

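Both pieces have left the bed and show white under the brush in the trough. The vials have not moved. Next is the second sweep at local y = -94.

Emit:
carry_out(rows="0 0 0 -0.008 -0.008 0.0003 1;0 0 0 -0.022 -0.0225 0.003 1;0 0 0 -0.023 -0.026 0.02 1;0 0 0 -0.023 -0.026 0.05 1;0 0 0 -0.026 -0.023 0.078 1;0 0 0 -0.04 -0.009 0.09 1;0 0 0 -0.058 0.0085 0.09 1;0 0 0 -0.078 0.028 0.09 1;0 0 0 -0.098 0.048 0.0905 1;0 0 0 -0.118 0.068 0.0905 1;0 0 0 -0.1342 0.0838 0.0907 1;0.002 0 0.002 -0.1342 0.0838 0.0907 1")

```text
time_s: 10.65
tool_pos: [632.5, -121.1, 275.9]
ee_rot: [0.668, 1.762, -1.726]
wrist_force: [-0.7, 1.0, -2.4]
gripper_width: 28.6
```

```bash
python3 - <<'E'
from h import *
import cv2
s=observe();print(s["tool_pos"],s["wrist_force"],s["gripper_width"])
for l in((67,-94,41),(-92,-94,40)):
    p,Rt=tcp_for(*l);print(l,p.round());rel(p,Rt)
im=imaging.camera("scene");cv2.imwrite("pics/in2.png",cv2.resize(im[140:300,200:400],(600,480),interpolation=cv2.INTER_CUBIC)[:,:,::-1])
E
```

```text
[ 632.45652194 -121.05417808  275.92141811] [-0.65509661  0.98109482 -2.40233041] 28.623179019274748
(67, -94, 41) [ 632. -114.  242.]
turn [-0.008 -0.004  0.002] 0.5 shift [ 0.0238  0.0242 -0.0074] mm 35.0
(-92, -94, 40) [ 474. -124.  241.]
turn [-0.008 -0.004  0.002] 0.5 shift [ 0.1372 -0.0873 -0.0061] mm 163.0
```

View pics/in2.png

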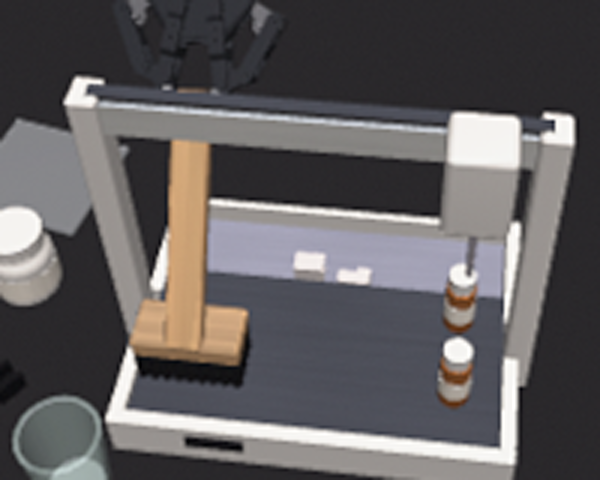

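Two white pieces lie in the trough at crop (310,262) and (355,275). The brush is behind the last piece. I lower it with a small +y shift and sweep.

Emit:
carry_out(rows="0 0 0 0 0 -0.01 1;0 0 0 0.009 0.009 -0.0115 1;0 0 0 0.018 0.0185 -0.0115 1;-0.004 0 0 0.0235 0.0235 -0.0115 1;-0.008 -0.004 0.002 0.0235 0.0235 -0.0115 1")

```text
time_s: 11.32
tool_pos: [628.5, -109.8, 240.1]
ee_rot: [0.66, 1.767, -1.72]
wrist_force: [0.4, -0.0, -1.4]
gripper_width: 28.8
```

```bash
python3 - <<'E'
from h import *
s=observe();print(s["tool_pos"],s["wrist_force"],s["gripper_width"])
for l in((67,-90,40),(-92,-90,40)):
    p,Rt=tcp_for(*l);print(l,p.round());rel(p,Rt)
E
```

```text
[ 628.53749331 -109.83363628  240.14566951] [ 0.36117829 -0.03917095 -1.41125951] 28.769236666134617
(67, -90, 40) [ 632. -110.  241.]
turn [ 0.    -0.001  0.005] 0.3 shift [-0.0031  0.0018  0.0001] mm 4.0
(-92, -90, 40) [ 473. -120.  241.]
turn [ 0.    -0.001  0.005] 0.3 shift [ 0.1099 -0.1101  0.0002] mm 156.0
```

Emit:
carry_out(rows="0 0 0 0.008 -0.01 0 1;0 0 0 0.018 -0.02 0 1;0 0 0 0.028 -0.03 0 1;0 0 0 0.038 -0.04 0 1;0 0 0 0.048 -0.05 0 1;0 0 0 0.058 -0.06 0.0001 1;0 0 0 0.068 -0.07 0.0001 1;0 0 0 0.078 -0.08 0.0001 1;0 0 0 0.088 -0.09 0.0002 1;0 0 0 0.098 -0.1 0.0002 1;0 0 0 0.109 -0.111 0.0002 1;0 0 0 0.109 -0.111 0.0002 1")

```text
time_s: 12.82
tool_pos: [471.9, -120.7, 241.7]
ee_rot: [0.66, 1.767, -1.722]
wrist_force: [0.2, 0.6, -1.6]
gripper_width: 28.7
```

Emit:
carry_out(rows="0 0 0 -0.01 -0.01 0 1;0 0 0 -0.03 -0.03 0 1;0 0 0 -0.042 -0.042 0 1;0 0 0 -0.042 -0.042 0 1")

```text
time_s: 13.32
tool_pos: [473.7, -120.9, 303.3]
ee_rot: [0.661, 1.762, -1.722]
wrist_force: [-0.1, 0.3, -3.0]
gripper_width: 28.2
```

```bash
python3 - <<'E'
from h import *
import cv2
s=observe();print(s["tool_pos"],s["wrist_force"],s["gripper_width"],s["joint_pos"].round(2) if hasattr(s["joint_pos"],'round') else s["joint_pos"])
im=imaging.camera("top");a=cv2.resize(im[110:260,240:500],(520,300),interpolation=cv2.INTER_CUBIC);im=imaging.camera("scene")
b=cv2.resize(im[130:290,180:400],(520,378),interpolation=cv2.INTER_CUBIC)
cv2.imwrite("pics/sw2.png",np.vstack([a,b])[:,:,::-1][:600])
# return: above grasp pose, shifted toward pad centre; grasp (400.95,-378.3,209.0)
g=np.array([398,-370,209.]);
for dz in(95,3,0): rel(g+[0,0,dz],tool(0,0.785))
E
```

```text
[ 473.70752599 -120.94288993  303.29055696] [-0.06886716  0.34323866 -3.00465371] 28.1837907821547 [ 1.17 -0.36 -0.68  2.37 -1.15  0.62 -0.22]
turn [0.046 0.046 0.006] 3.7 shift [ 0.0619 -0.0658  0.2444] mm 261.0
turn [0.046 0.046 0.006] 3.7 shift [ 0.1265 -0.0003  0.2443] mm 275.0
turn [0.046 0.046 0.006] 3.7 shift [0.1286 0.0019 0.2443] mm 276.0
```

View pics/sw2.png

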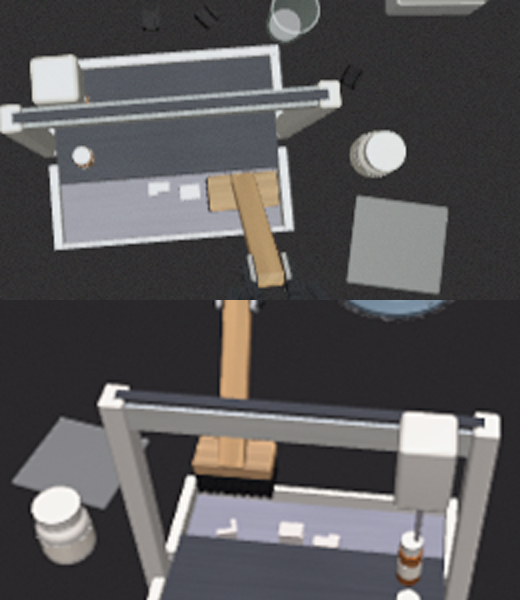

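The scene crop shows all three white pieces in the trough, at (228,528), (291,530) and (326,541). The bed is clear except for the vials. Next I return the brush to its pad.

Emit:
carry_out(rows="0.005 0.005 0 0.006 -0.006 0.025 1;0.012 0.012 0.001 0.017 -0.018 0.066 1;0.02 0.02 0.002 0.028 -0.03 0.11 1;0.03 0.03 0.003 0.04 -0.042 0.155 1;0.038 0.038 0.005 0.05 -0.054 0.2 1;0.046 0.046 0.006 0.058 -0.062 0.23 1;0.046 0.046 0.006 0.062 -0.066 0.2444 1;0.046 0.046 0.006 0.062 -0.066 0.2444 1;0.046 0.046 0.006 0.062 -0.066 0.2444 1")

```text
time_s: 14.55
tool_pos: [398.5, -367.8, 303.3]
ee_rot: [0.725, 1.762, -1.758]
wrist_force: [0.2, -0.5, -2.0]
gripper_width: 28.6
```

```bash
python3 - <<'E'
from h import *
import cv2
s=observe();print(s["tool_pos"],s["wrist_force"],s["gripper_width"])
g=np.array([398,-370,209.])
for dz in(30,6,2,0): rel(g+[0,0,dz],tool(0,0.785))
E
```

```text
[ 398.48079247 -367.80940504  303.33649725] [ 0.16587888 -0.46062388 -2.02192023] 28.57962763175397
turn [0.003 0.002 0.001] 0.2 shift [0.0458 0.0452 0.0023] mm 64.0
turn [0.003 0.002 0.001] 0.2 shift [0.0627 0.0622 0.0023] mm 88.0
turn [0.003 0.002 0.001] 0.2 shift [0.0655 0.065  0.0023] mm 92.0
turn [0.003 0.002 0.001] 0.2 shift [0.067  0.0665 0.0023] mm 94.0
```

Emit:
carry_out(rows="0 0 0 0.015 0.015 0.001 1;0.002 0.002 0 0.03 0.03 0.002 1;0.003 0.002 0.001 0.045 0.045 0.002 1;0.003 0.002 0.001 0.056 0.056 0.002 1;0.003 0.002 0.001 0.0627 0.0622 0.002 1;0.003 0.002 0.001 0.065 0.0645 0.002 1;0.003 0.002 0.001 0.065 0.0645 0.002 1")

```text
time_s: 15.42
tool_pos: [398.3, -369.6, 212.2]
ee_rot: [0.729, 1.76, -1.76]
wrist_force: [0.2, -0.5, -1.8]
gripper_width: 28.3
```

```bash
python3 - <<'E'
from h import *
s=observe();print(s["tool_pos"],s["wrist_force"],s["moment"])
g=np.array([398,-370,209.])
for dz in(0,-1,-2): rel(g+[0,0,dz],tool(0,0.785))
E
```

```text
[ 398.3326344  -369.63717562  212.18235188] [ 0.20330054 -0.45439441 -1.75808376] [ 0.03553213  1.27202976 -0.01221607]
turn [ 0.  0. -0.] 0.0 shift [0.0025 0.002  0.0004] mm 3.0
turn [ 0.  0. -0.] 0.0 shift [0.0032 0.0027 0.0004] mm 4.0
turn [ 0.  0. -0.] 0.0 shift [0.0039 0.0034 0.0004] mm 5.0
```

Emit:
carry_out(rows="0 0 0 0.001 0.001 0 1;0 0 0 0.002 0.002 0 1;0 0 0 0.002 0.002 0 1")

```text
time_s: 15.8
tool_pos: [398.3, -369.7, 209.5]
ee_rot: [0.729, 1.76, -1.76]
wrist_force: [-1.6, 0.5, -2.5]
gripper_width: 28.3
```

```bash
python3 - <<'E'
from h import *
s=observe();print(s["tool_pos"],s["wrist_force"],s["moment"])
E
```

```text
[ 398.31677091 -369.72537181  209.45676717] [-1.61492394  0.49422982 -2.50328147] [-0.00164073  1.28500651  0.02182903]
```

Emit:
carry_out(rows="0 0 0 0.0007 0.0007 0 1;0 0 0 0.0014 0.0014 0 1;0 0 0 0.0014 0.0014 0 1")

```text
time_s: 16.18
tool_pos: [398.8, -370.5, 208.9]
ee_rot: [0.731, 1.758, -1.759]
wrist_force: [-3.7, 1.0, 5.5]
gripper_width: 29.0
```

```bash
python3 - <<'E'
from h import *
s=observe();print(s["tool_pos"],s["wrist_force"],s["moment"])
E
```

```text
[ 398.78757351 -370.46541887  208.87887329] [-3.6685829   0.9710987   5.46061878] [0.35345432 0.65894855 0.31035386]
```

The brush is in contact with the pad, at about the same force and height as when I gripped it. Next I release it gently.

Emit:
carry_out(rows="0 0 0 0 0 0 0.7;0 0 0 0 0 0 0.5;0 0 0 0 0 0 0.3;0 0 0 0 0 0 0.1;0 0 0 0 0 0 0;0 0 0 0 0 0 0;0 0 0 0 0 0 0;0 0 0 0 -0.015 0 0;0 0 0 0 -0.04 0 0;0 0 0 0 -0.07 0 0;0 0 0 0 -0.1 0 0;0 0 0 0 -0.1 0 0")

```text
time_s: 17.68
tool_pos: [326.3, -372.5, 281.7]
ee_rot: [0.734, 1.752, -1.765]
wrist_force: [0.2, -1.0, -1.1]
gripper_width: 85.4
```

```bash
python3 - <<'E'
from h import *
import cv2
s=observe();print(s["tool_pos"],s["wrist_force"],s["gripper_width"],s["time_s"])
im=imaging.camera("top");a=cv2.resize(im[100:290,160:520],(720,380),interpolation=cv2.INTER_CUBIC)
c=imaging.calibration("top")
im=imaging.camera("scene");b=cv2.resize(im[130:240,150:360],(420,220));w=imaging.camera("wrist")
b=np.hstack([b,cv2.resize(w[130:330,180:453],(300,220))])
cv2.imwrite("pics/end.png",np.vstack([a,b])[:,:,::-1])
for q in("brush","piece_u","piece_slab","vial_a","reagent","jar"):
    print(q,[(np.round(d["position"]).tolist(),round(d["confidence"],2)) for d in imaging.outline_of(q,"scene")])
E
```

```text
[ 326.33234873 -372.51786918  281.68857903] [ 0.24047786 -0.99142927 -1.10918119] 85.40146518826047 17.675
brush [([177.0, 206.0], 0.97)]
piece_u [([230.0, 304.0], 0.61)]
piece_slab []
vial_a [([242.0, 351.0], 0.72), ([266.0, 352.0], 0.62), ([237.0, 307.0], 0.22)]
reagent [([263.0, 439.0], 0.68)]
jar [([228.0, 205.0], 0.59)]
```

View pics/end.png

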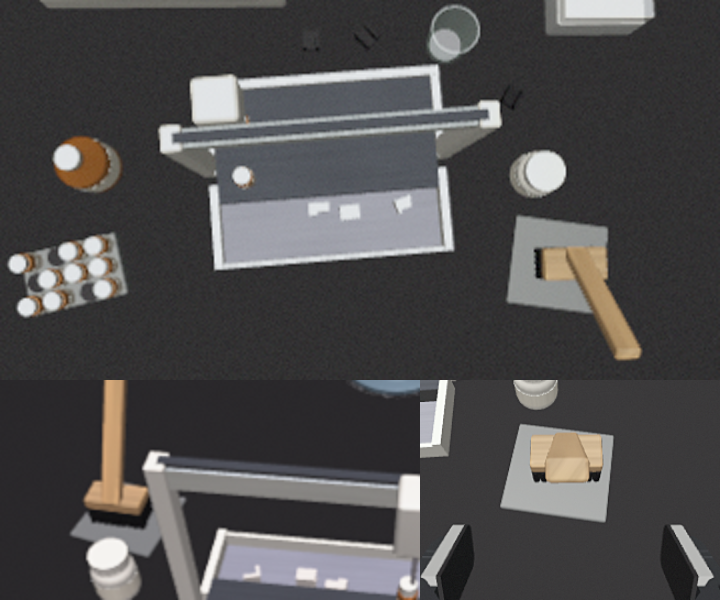

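The brush stands upright and released on its pad. All three pieces are in the trough at crop (318,208), (349,212) and (403,203), and the other objects are where they started. I do a last numeric check of the pieces' x before handing in.

```bash
python3 - <<'E'
from h import *
from station import sign_off
t=imaging.calibration("top");a=S[2];ok=True
for uv in((318,208),(349,212),(403,203)):
    d=unproj(t,(uv[0]/2+160,uv[1]/2+100),20)[:2]-S[:2];x,y=d[0]*np.cos(a)+d[1]*np.sin(a),-d[0]*np.sin(a)+d[1]*np.cos(a);print(round(x),round(y));ok&=-148<x<-62
print("brush head",unproj(t,(572/2+160,264/2+100),60).round())
if ok: print(sign_off())
E
```

```text
-75 18
-85 -27
-78 -107
brush head [ 488. -363.   60.]
the job is handed in; nothing more can be done
None
```

I swept all three ceramic pieces into the trough in two passes, stood the brush back on its pad and released it. I then handed the job in at about 18 s of the 72 s allowed. `sign_off` gives no verdict, so what follows is from my own last checks.

- **Pieces:** they measure at x = -75, -85 and -78 mm and y = 18, -27 and -107 mm in the sampler frame, all inside the trough limits. I converted points I read by eye from the last top picture, assuming the pieces' tops are 20 mm above the bench. The trained network missed the slab in that last check and found just one of the other two. All three show clearly in the pictures.
- **Brush:** it looks upright on its bristles, with its head at about (488, -363). That is about 4 mm from the fitted pad centre of (484, -362). The fingers are fully open, and the gripper is about 100 mm back along the tool axis.
- **Everything else:** in the pictures the vials, bottle and jar look where they started, and I saw no gripper contact with the pieces.

One move did not go as planned. On the first traverse to the front of the sampler, two joints reached the ends of their ranges. The tool stopped 40 mm short of where I had aimed it, and the sweeps were not affected. The readings there were -0.4096 against -0.41 for joint 2, and 2.501 against 2.5 for joint 4. The 2.501 reading is 0.001 rad past the stated range, so I cannot rule out that the range check counts it.

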